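# Lock off the wrapping machine at its interlocked lever bank

### The arm

A 7-joint arm with a two-finger parallel gripper is mounted at the origin on the work surface. World frame = base frame: x ahead of the robot, y to its left, z up, the work surface at z = 0. Lengths are in m, angles in degrees, forces in N, time in s.
With the tool pointing down it reaches from about 0.425 to 0.875 m from the base axis. Payload 4.7 kg.
Tool frame: the origin (TCP) lies midway between the tips of the shut fingers; the grasp point (between the pads) lies 19 mm behind it; z points along the fingers, y is the direction in which the jaws open and shut (so a half turn about z gives the same grasp; the last joint's range is limited). The gripper opens to 87 mm and grips with 3 to 60 N. Pads are 19 mm wide; open, the fingers measure 117 mm over their backs; the gripper's body (75 mm by 190 mm) begins 51 mm behind the grasp point.
Start: joints at [68.761, 18.392, -4.016, 83.108, 1.295, 78.541, -3.26], TCP at [0.244, -0.602, 0.223] pointing down, gripper open.
Joint ranges: [-163.93, 163.93], [-17.29, 119.83], [-79.2, 71.16], [3.27, 140.29], [-89.18, 269.18], [5.43, 117.66], [-154.24, 154.24]. Speed limits (degrees/s): [147.25, 147.25, 180, 180, 180, 180, 180].

### API

Orientations are given as [roll, pitch, yaw] about the fixed x, y, z axes, in that order (R = Rz(yaw) Ry(pitch) Rx(roll)).
In Python, from cell import env gives the robot as it stands. The module is installed in compiled form; this text tells all that it offers.
- The arm moves only by the tool servo_tool, never from a script. Its argument "plan" is a list of rows, each a list of 3 entries, a list of its own where there are three numbers: the opening, from 0 (shut) to 1 (fully open), then the shift along the tool's x, y, z in cm, then the turn, a rotation vector about the tool's x, y, z in degrees. A call has 1 to 20 rows; each row shifts and turns the pose as measured when the row begins, along the tool's axes as they then stand; what a row does not reach is not made up. A row lasts 1/12 s, in which the tool goes at most 41.7 mm and 7.16 degrees, less where a joint would pass 70% of its speed; a pose out of reach is approached as far as the arm can. A call is refused whole if a number of a shift passes 4.17 or a number of a turn 7.16, either way. A call with a gripper value outside its range is refused whole. The fingers move at their own pace and stop on an object; "force" is the grip in N (left out, the last holds). Time passes only in rows, so rows that do not move let the fingers close. It gives the time, the measured TCP pose, the force and the opening at its end, in the units of the state.
- env.get_obs(): the state, without advancing time (a new reading comes with each control period).
- env.read_camera(name): name is "side" or "top"; returns a dict with "image" (400x640x3 uint8, blue, green, red), "fx", "fy", "cx", "cy" (pixels), "k1" (the pictures are not rectified: a ray, as slopes to the right and down, at radius r is drawn at 1 + k1 r^2 times it, then the intrinsics apply), "rvec" (rotation vector, rad) and "tvec" (3), from world to camera coordinates, as OpenCV has them. Camera axes: x right, y down, z forward; pixel columns grow to the right and rows downward; lengths in m; the calibration is good to about 2 mm. A picture is of the moment at which its call begins. There is no depth.
- env.sign_off(): hands the job in, once; it reports no verdict.
The state is a dict: "time_s": time; "qpos": joint angles; "joint_velocities": joint speeds; "effort": joint torques, N m; "tool_pos": TCP position; "tool_rot": TCP orientation; "force": force on the tool from outside, world axes, zero at the start; "wrist_torque": the same for the moment, N m; "grip_width": finger opening in m.
Only numpy, scipy, OpenCV 4.12 (cv2) and the standard library are available. Lean on these libraries where they do the work, as an engineer would, in place of code of your own. Each camera call takes 0.05 s, during which the arm holds its last target. There are 200 camera calls.

### The job

Lock off the machine at the blue lever bank: throw all three levers fully over, away from the robot, then slide the orange bolt fully home towards the levers. The levers are interlocked and release one another in an order that differs every time: a lever (or the bolt) that will not yield to a gentle push is blocked, so never force it but leave it, try another and come back to it later. Leave the other things on the bench where they are.

Things in the scene. Friction and masses are not known exactly. Their poses are not given: they have to be found in the camera images.
- bank: Blue lever bank fixed to the bench, a box 140 (x) x 420 (y) x 65 mm high, origin at the centre of its underside; its x axis points away from the robot (turned up to 0.25 rad), y to the left, z up. On its top three levers at y = +130 mm (left, red), +50 mm (mid, yellow), -30 mm (right, green), and an orange bolt near its right end. Behaviour of the interlock: see the middle and right lever.
- lever_left (a joint): Left lever, rad: 0 = as found, leaning 0.45 rad from upright towards the robot (the bank's -x); 0.9 = fully over at its stop, leaning 0.45 rad away (+x). It turns about a line along the bank's y, 50 mm above the bench, at x = 0 of the bank. It stays where it is left; pushing it at the grip takes about 2 to 4 N.
- lever_mid (a joint): Middle lever, rad, like the left one. Interlock: one lever, not known beforehand, is free at the start; each lever thrown past about 0.72 rad releases one other lever, and the last releases the bolt. The order is drawn anew each time; nothing shows it and the colours mean nothing.
- lever_right (a joint): Right lever, rad, like the left one. A blocked lever moves freely by about 0.09 rad (some 11 mm at the grip), the blocked bolt by 6 mm; then they meet a firm, slightly springy block: the force climbs by about 1 to 2 N per mm at a grip, 4 to 6 N per mm at the bolt. The end stops feel the same, and are hard 0.07 rad or 6 mm further on.
- lever_left_grip (a point): Centre of the left lever's red grip, 120 mm from its turning axis; z axis along the lever, outwards. The grip is a round bar 26 mm thick along the lever, 77 to 148 mm from the axis, with round ends, on a 16 mm steel rod. Its top is about 185 mm above the bench when leaning fully either way, 198 mm when upright.
- lever_mid_grip (a point): Centre of the middle lever's yellow grip, like the left one.
- lever_right_grip (a point): Centre of the right lever's green grip, like the left one.
- bolt (a joint): Orange bolt, slide in m along the bank's +y (to the left, towards the levers): 0 = drawn back as found, 0.06 = fully home against its stop. It stays where it is left; sliding it takes about 3 to 4 N.
- bolt_grip (a point): Middle of the bolt's orange upright paddle, 105 mm above the bench, at x = 0 and (drawn back) y = -170 mm of the bank. The paddle is 44 mm (x) x 16 mm (y) and reaches from 69 to 124 mm above the bench.
- tape_gun: Bystander: hand tape dispenser lying flat, red handle, blue body, white roll, about 225 mm long and 50 mm high, near the robot on the right. Origin under its blue body.
- bottle: Bystander: clear drinks bottle with orange cap, 66 mm thick and 200 mm tall, standing beyond the right end of the bank. Origin at the centre of its underside.
- scanner: Bystander: blue and black hand scanner, about 165 mm long and 50 mm high, lying between the robot and the bank. Origin on its underside.
- tape_roll: Bystander: brown tape roll, 110 mm wide and 48 mm high, lying behind the bank. Origin at the centre of its underside.
- carton: Bystander: closed cardboard carton 180 x 130 x 80 mm, left of the bank. Origin at the centre of its underside.
- label_box: Bystander: white box 100 x 70 x 60 mm, front left. Origin at the centre of its underside.
- pen_cup: Bystander: grey cup 76 mm wide and 95 mm tall, behind the left end of the bank. Origin at the centre of its underside.

How it is judged (in metres and radians):
On the way, in this order (a step that is already met when the one before it is completed fails the run):
1. the first free lever is thrown over (value of joint any of lever_left, lever_mid, lever_right above 0.78 rad), for 0.1 s.
2. all three levers are thrown over (value of joint each of lever_left, lever_mid, lever_right above 0.78 rad), for 0.1 s.
At the end, for the whole second after the job is handed in: all three levers stand over by more than 0.78 rad of their 0.9 rad, and the bolt rests home, more than 53 mm of its 60 mm (all of step 2 and value of joint bolt above 0.053 m and velocity of joint bolt below 0.01 m/s); the robot touches nothing.
It fails at once if the bank is forced: the robot presses on a lever, the bolt or the box with more than 45 N (contact force between any of the fingers, the arm and bank above 45 N).
It fails at once if a bystander is shifted by more than 30 mm or toppled (distance of any of tape_gun, bottle, scanner, tape_roll, carton, label_box, pen_cup from where it was at the start of the episode above 0.03 m or angle between any of bottle, pen_cup's own z axis and vertical above 0.7 rad).
It also fails if it takes over 72 s, if anything falls off the work surface, if the arm or the gripper's body presses on something with over 40 N, if the wrist force passes 120 N, or if a joint passes its speed limit or range.

## Working session

There is one attempt and no reset: what is moved stays moved. The work goes in short steps, Python scripts to look and compute and a tool call to move; the robot and the scene stay as the last step left them, time stands still between calls to the robot, and variables do not carry over. Pictures are saved under pics/ and viewed, about 8 in all and at most 12, crops included, and the job is handed in when it is done.

Besides the shell and the picture viewer there is one more tool, called after "Emit:" by a JSON object that holds its "api" and its "payload". servo_tool: Moves the arm, as the interface text tells. Its arguments: {"type":"object","properties":{"plan":{"type":"array"},"force":{"type":"number"}},"required":["plan"]}

```bash
mkdir -p pics
cat > h.py <<'E'
import numpy as np, cv2
from cell import env
from scipy.spatial.transform import Rotation as R
def cast(c,uv,z):
    K=np.array([[c['fx'],0,c['cx']],[0,c['fy'],c['cy']],[0,0,1.]])
    p=cv2.undistortPoints(np.float64(uv).reshape(-1,1,2),K,np.array([c['k1'],0,0,0.])).reshape(-1,2)
    Rm=cv2.Rodrigues(np.float64(c['rvec']))[0]; o=-Rm.T@np.ravel(c['tvec'])
    d=np.c_[p,np.ones(len(p))]@Rm
    return o+d*((z-o[2])/d[:,2])[:,None]
def proj(c,P):
    K=np.array([[c['fx'],0,c['cx']],[0,c['fy'],c['cy']],[0,0,1.]])
    return cv2.projectPoints(np.float64(P).reshape(-1,1,3),np.float64(c['rvec']),np.float64(c['tvec']),K,np.array([c['k1'],0,0,0.]))[0].reshape(-1,2)
E
python3 - <<'E'
from h import *
for n in('top','side'):
    c=env.read_camera(n); cv2.imwrite(f'pics/{n}0.png',c['image']); np.save(n+'0.npy',c,allow_pickle=True)
    Rm=cv2.Rodrigues(np.float64(c['rvec']))[0]; print(n,-Rm.T@np.ravel(c['tvec']),Rm[2],c['fx'],c['k1'])
o=env.get_obs(); print(o)
E
```

```text
top [0.35608866 0.00492267 1.45520074] [ 0.12569873 -0.01326366 -0.99197979] 503.42782348826086 -0.11183059034564291
side [0.18374785 0.85051453 0.65502855] [ 0.32463016 -0.80953084 -0.48915752] 373.9924127011549 -0.05217436126477894
{'time_s': 0.1, 'qpos': array([68.7608136 , 18.4350565 , -4.01796191, 83.16877381,  1.29310191,
       78.54091102, -3.25867763]), 'joint_velocities': array([ 0.00242763, -0.11033243, -0.09195108, -0.15498404, -0.03211745,
        0.01713178,  0.03410206]), 'effort': array([-2.91784008e-04, -4.92569876e+01, -4.05812524e-01, -3.13400960e+01,
       -6.40010834e-02,  3.94056458e-02,  4.39889789e-05]), 'tool_pos': array([ 0.24378939, -0.60200611,  0.22156089]), 'tool_rot': array([-1.79900397e+02,  2.87883843e-03,  2.20520526e+01]), 'force': array([0.79401186, 0.10352999, 0.80341171]), 'wrist_torque': array([ 0.04176175, -0.0098975 ,  0.00427963]), 'grip_width': 0.08732782100958311}
```

View pics/top0.png

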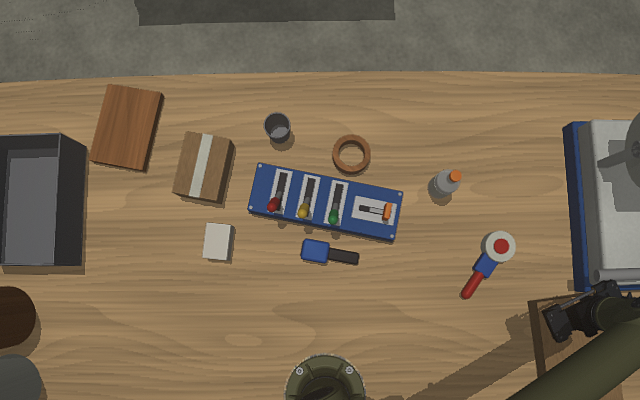

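View pics/side0.png

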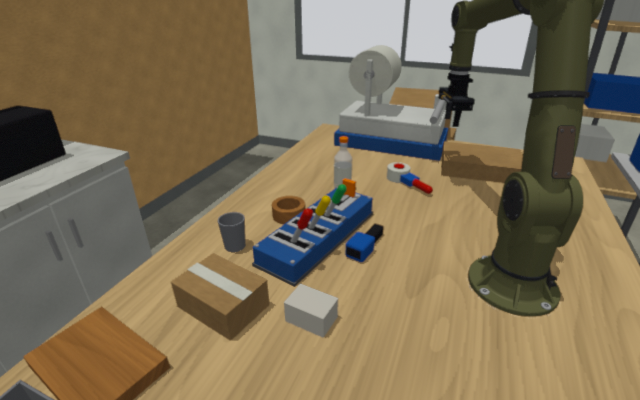

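The top view shows the bank from about (250,163) to (403,240). The red, yellow and green grips are near (274,205), (303,212) and (334,218), and the bolt is at (388,212). The scanner lies in front at (330,252). The side view shows the same layout. Next I measure the bank.

Run:
```python
from h import *
t=np.load('top0.npy',allow_pickle=True).item(); s=np.load('side0.npy',allow_pickle=True).item()
hsv=cv2.cvtColor(t['image'],cv2.COLOR_BGR2HSV)
m=cv2.inRange(hsv,(100,100,40),(130,255,255)); m[:150]=0;m[245:]=0;m[:,:240]=0;m[:,410:]=0
m=cv2.morphologyEx(m,cv2.MORPH_OPEN,np.ones((3,3)))
cn=max(cv2.findContours(m,cv2.RETR_EXTERNAL,cv2.CHAIN_APPROX_NONE)[0],key=cv2.contourArea).reshape(-1,2)
P=cast(t,cn,.065)
r=cv2.minAreaRect(P[:,:2].astype(np.float32)); print(r, cv2.boxPoints(r))
# corner screws / white plates give top only
for n,lo,hi,c in(('red',(0,150,60),(6,255,255),t),('yel',(22,150,60),(32,255,255),t),('grn',(50,120,40),(85,255,255),t),('org',(8,200,150),(16,255,255),t)):
  for c,box,nm in((t,(150,245,240,410),'top'),(s,(170,245,270,365),'side')):
    h=cv2.cvtColor(c['image'],cv2.COLOR_BGR2HSV); k=cv2.inRange(h,lo,hi); w=np.zeros_like(k); w[box[0]:box[1],box[2]:box[3]]=1; k*=w
    nn,l,st,ce=cv2.connectedComponentsWithStats(k); i=1+np.argmax(st[1:,4]) 
    ht=.105 if n=='org' else .05+.12*np.cos(.45)
    print(n,nm,st[i],ce[i].round(1),cast(c,[ce[i]],ht)[0].round(3))
```

```text
((0.5158595442771912, -0.13760685920715332), (0.15570420026779175, 0.13731981813907623), 77.53739929199219) [[ 0.4320168  -0.19880757]
 [ 0.56610096 -0.2284415 ]
 [ 0.5997023  -0.07640615]
 [ 0.46561813 -0.04677221]]
red top [267 197  12  15 110] [272.4 204.5] [0.523 0.127 0.158]
red side [297 209  16  20 175] [304.7 218.3] [0.519 0.137 0.158]
yel top [298 203  11  15 117] [302.9 210.3] [0.506 0.048 0.158]
yel side [315 195  15  21 173] [322.3 205.4] [0.502 0.062 0.158]
grn top [329 210   8  14  66] [332.1 218.6] [ 0.484 -0.027  0.158]
grn side [332 184  14  20 157] [338.4 193.7] [ 0.485 -0.015  0.158]Traceback (most recent call last):
  File "<stdin>", line 13, in <module>
    return _wrapfunc(a, 'argmax', axis=axis, out=out, **kwds)
    return bound(*args, **kwds)
ValueError: attempt to get argmax of an empty sequence
```

Run:
```python
from h import *
t=np.load('top0.npy',allow_pickle=True).item(); s=np.load('side0.npy',allow_pickle=True).item()
hsv=cv2.cvtColor(t['image'],cv2.COLOR_BGR2HSV)
m=cv2.inRange(hsv,(100,100,105),(130,255,255)); m[:150]=0;m[242:]=0;m[:,:240]=0;m[:,410:]=0
m[235:,:370]=0
m=cv2.morphologyEx(m,cv2.MORPH_OPEN,np.ones((2,2)))
p=cv2.findNonZero(m).reshape(-1,2); P=cast(t,p,.065)
r=cv2.minAreaRect(P[:,:2].astype(np.float32)); b=cv2.boxPoints(r); print(r,b)
im=cv2.resize(t['image'][140:280,230:430],None,fx=4,fy=4,interpolation=cv2.INTER_CUBIC)
for q in proj(t,np.c_[b,[.065]*4]): cv2.circle(im,tuple(int(v) for v in ((q-[230,140])*4+2)),3,(255,0,255),-1)
# orange
for c,box in((t,(195,225,370,400)),(s,(175,200,335,365))):
    h=cv2.cvtColor(c['image'],cv2.COLOR_BGR2HSV)[box[0]:box[1],box[2]:box[3]]
    k=cv2.inRange(h,(5,170,100),(18,255,255)); nn,l,st,ce=cv2.connectedComponentsWithStats(k); print(st[1:])
    i=1+np.argmax(st[1:,4]); uv=ce[i]+[box[2],box[0]]; print('org',uv,cast(c,[uv],.105),cast(c,[uv],.12))
cv2.imwrite('pics/crop.png',im)
```

```text
((0.5416103005409241, -0.013383880257606506), (0.414590984582901, 0.1355247050523758), 77.5732650756836) [[ 0.43082738 -0.201241  ]
 [ 0.563177   -0.2304047 ]
 [ 0.6523932   0.17447324]
 [ 0.5200436   0.20363694]]
[[14  8  8 16 77]]
org [387.2987013  210.44155844] [[ 0.50889116 -0.17830296  0.105     ]] [[ 0.50719361 -0.17626742  0.12      ]]
[[  8   4  13  18 157]]
org [349.57324841 186.64968153] [[ 0.49998954 -0.16474747  0.105     ]] [[ 0.49136522 -0.13705995  0.12      ]]
```

View pics/crop.png

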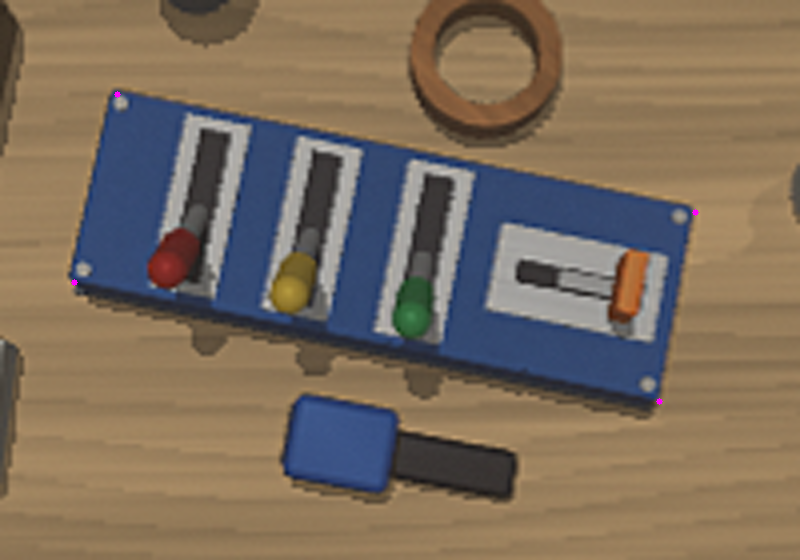

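The crop shows the bank outline with fitted corners (magenta), the slots, and the paddle at crop (628,285). The fit gives 415x136 mm, centre (0.542,-0.013) and yaw -12.4°. Grips predicted from that pose match the measured ones to about 5 mm.

First move: shut the fingers, rise, and turn so that tool x lies along bank x.

Emit:
{"api": "servo_tool", "payload": {"plan": [[0,[0,0,-2],[0,0,6.9]],[0,[0,0,-2],[0,0,6.9]],[0,[0,0,-2],[0,0,6.9]],[0,[0,0,-2],[0,0,6.9]],[0,[0,0,-2],[0,0,6.9]]]}}

```text
time_s: 0.52
tool_pos: [0.2419, -0.5983, 0.3147]
tool_rot: [-179.0, 0.7, -13.6]
force: [0.3, -0.6, 0.2]
grip_width: 0.0615
```

```bash
cat >> h.py <<'E'
C=np.array([.5416,-.0134]); Y=np.radians(-12.43)
XB=np.array([np.cos(Y),np.sin(Y)]); YB=np.array([-np.sin(Y),np.cos(Y)])
RT=R.from_euler('xyz',[180,0,-12.43],degrees=True)
def to(xb,yb,z):
    "shift (tool axes, cm), turn (tool axes, deg) to bank-frame target; where we are in bank frame, mm"
    o=env.get_obs(); T=R.from_euler('xyz',o['tool_rot'],degrees=True)
    p=o['tool_pos']; g=np.r_[C+xb*XB+yb*YB,z]
    f=o['force']
    print('t',round(o['time_s'],2),'bank pos mm',(np.r_[(p[:2]-C)@XB,(p[:2]-C)@YB,p[2]]*1000).round(1),'F bank',np.r_[f[:2]@XB,f[:2]@YB,f[2]].round(1),
     'shift',(T.inv().apply(g-p)*100).round(2),'turn',(T.inv()*RT).as_rotvec(degrees=True).round(1),'w',round(o['grip_width'],3),'q7',o['qpos'][6].round(0))
E
python3 -c "
from h import *
to(-.1,-.03,.3)"
```

```text
t 0.52 bank pos mm [-166.8 -635.7  314.7] F bank [ 0.4 -0.5  0.2] shift [  5.43 -60.67   2.42] turn [-1.   0.7 -1.2] w 0.061 q7 -38.0
```

Emit:
{"api": "servo_tool", "payload": {"plan": [[0,[0.3,-3.8,0],[-1,0.7,-1]],[0,[0.3,-3.8,0],[0,0,0]],[0,[0.3,-3.8,0],[0,0,0]],[0,[0.3,-3.8,0],[0,0,0]],[0,[0.3,-3.8,0],[0,0,0]],[0,[0.3,-3.8,0],[0,0,0]],[0,[0.3,-3.8,0],[0,0,0]],[0,[0.3,-3.8,0],[0,0,0]],[0,[0.3,-3.8,0],[0,0,0]],[0,[0.3,-3.8,0],[0,0,0]],[0,[0.3,-3.8,0],[0,0,0]],[0,[0.3,-3.8,0],[0,0,0]],[0,[0.3,-3.8,0],[0,0,0]]]}}

```text
time_s: 1.6
tool_pos: [0.3932, -0.1157, 0.3078]
tool_rot: [179.5, 0.3, -14.0]
force: [0.8, -0.7, 0.2]
grip_width: 0.0002
```

```bash
python3 -c "
from h import *
to(-.1,-.03,.145)"
```

```text
t 1.6 bank pos mm [-122.9 -131.9  307.8] F bank [ 0.9 -0.5  0.2] shift [  2.1  -10.38  16.18] turn [ 0.5  0.3 -1.6] w 0.0 q7 -86.0
```

Emit:
{"api": "servo_tool", "payload": {"plan": [[0,[0.7,-3.6,0],[0.5,0.3,-1.6]],[0,[0.7,-3.6,0],[0,0,0]],[0,[0.6,-3.4,0],[0,0,0]],[0,[0,0,3.5],[0,0,0]],[0,[0,0,3.5],[0,0,0]],[0,[0,0,3.5],[0,0,0]],[0,[0,0,3],[0,0,0]]]}}

```text
time_s: 2.18
tool_pos: [0.444, 0.0016, 0.1747]
tool_rot: [-179.9, -1.0, -11.2]
force: [0.8, -0.4, -1.0]
grip_width: 0.0004
```

```bash
python3 -c "
from h import *
to(-.09,-.03,.145)"
```

```text
t 2.18 bank pos mm [-98.5  -6.4 174.7] F bank [ 0.9 -0.2 -1. ] shift [0.74 2.39 2.98] turn [-0.1 -1.   1.3] w 0.0 q7 -101.0
```

Emit:
{"api": "servo_tool", "payload": {"plan": [[0,[0,1.2,1.5],[0,-1,1.3]],[0,[0,1.2,1.2],[0,0,0]],[0,[0.3,0,0.2],[0,0,0]],[0,[0.2,0,0],[0,0,0]]]}}

```text
time_s: 2.52
tool_pos: [0.4374, -0.0213, 0.1362]
tool_rot: [-179.9, 0.8, -12.3]
force: [0.9, 0.3, -0.2]
grip_width: 0.0003
```

```bash
python3 -c "
from h import *
to(-.05,-.03,.145)"
```

```text
t 2.52 bank pos mm [-100.   -30.2  136.2] F bank [ 0.8  0.5 -0.2] shift [ 4.99 -0.   -0.95] turn [-0.1  0.8  0.1] w 0.0 q7 -101.0
```

Emit:
{"api": "servo_tool", "payload": {"plan": [[0,[0.7,0,-0.5],[0,0.8,0]],[0,[0.7,0,-0.3],[0,0,0]],[0,[0.7,0,0],[0,0,0]],[0,[0.6,0,0],[0,0,0]],[0,[0.6,0,0],[0,0,0]]]}}

```text
time_s: 2.93
tool_pos: [0.4735, -0.0262, 0.149]
tool_rot: [-179.9, -0.1, -12.2]
force: [-3.4, 0.9, 2.9]
grip_width: 0.0004
```

```bash
python3 -c "
from h import *
to(-.05,-.03,.145)"
```

```text
t 2.93 bank pos mm [-63.7 -27.2 149. ] F bank [-3.5  0.1  2.9] shift [1.37 0.29 0.4 ] turn [-0.1 -0.1  0.3] w 0.0 q7 -103.0
```

Emit:
{"api": "servo_tool", "payload": {"plan": [[0,[0.6,0.1,0.2],[0,0,0]],[0,[0.6,0.1,0.2],[0,0,0]]]}}

```text
time_s: 3.1
tool_pos: [0.4872, -0.0297, 0.1463]
tool_rot: [-179.8, -0.2, -12.1]
force: [-2.7, 2.5, 2.8]
grip_width: 0.0005
```

```bash
python3 -c "
from h import *
to(.022,-.03,.145)"
```

```text
t 3.1 bank pos mm [-49.6 -27.7 146.3] F bank [-3.1  1.9  2.8] shift [7.16 0.28 0.15] turn [-0.2 -0.2  0.3] w 0.001 q7 -103.0
```

The force stays flat at 3 N well past the free play, so the right lever is free. I push it over.

Emit:
{"api": "servo_tool", "payload": {"plan": [[0,[0.8,0.1,0],[0,0,0]],[0,[0.8,0.1,0],[0,0,0]],[0,[0.8,0,0],[0,0,0]],[0,[0.8,0,0],[0,0,0]],[0,[0.8,0,0],[0,0,0]],[0,[0.6,0,0],[0,0,0]]]}}

```text
time_s: 3.6
tool_pos: [0.5367, -0.0421, 0.1452]
tool_rot: [-179.8, -0.2, -12.1]
force: [-1.8, 2.0, 0.3]
grip_width: 0.0001
```

```bash
python3 -c "
from h import *
to(.022,-.03,.145)"
```

```text
t 3.6 bank pos mm [  1.4 -29.1 145.2] F bank [-2.2  1.5  0.3] shift [2.06 0.1  0.03] turn [-0.2 -0.2  0.3] w 0.0 q7 -106.0
```

Emit:
{"api": "servo_tool", "payload": {"plan": [[0,[0.6,0,0],[0,0,0]],[0,[0.6,0,0],[0,0,0]],[0,[0.5,0,0],[0,0,0]],[0,[0.4,0,0],[0,0,0]]]}}

```text
time_s: 3.93
tool_pos: [0.5578, -0.0471, 0.1426]
tool_rot: [-179.7, 0.2, -12.1]
force: [-4.4, 1.1, -0.1]
grip_width: 0.0004
```

```bash
python3 -c "
from h import *
to(.022,-.03,.145)"
```

```text
t 3.93 bank pos mm [ 23.  -29.5 142.6] F bank [-4.5  0.1 -0.1] shift [-0.11  0.05 -0.24] turn [-0.3  0.2  0.3] w 0.0 q7 -107.0
```

Emit:
{"api": "servo_tool", "payload": {"plan": [[0,[0.5,0,0],[0,0,0]],[0,[0.5,0,0],[0,0,0]],[0,[0.4,0,0],[0,0,0]]]}}

```text
time_s: 4.18
tool_pos: [0.5627, -0.0481, 0.1403]
tool_rot: [-179.9, 1.5, -12.0]
force: [-13.7, 2.5, 10.7]
grip_width: 0.0007
```

```bash
python3 -c "
from h import *
to(-.1,.05,.145)"
```

```text
t 4.18 bank pos mm [ 28.1 -29.3 140.3] F bank [-14.   -0.5  10.7] shift [-12.77  -8.02  -0.11] turn [-0.1  1.5  0.4] w 0.001 q7 -107.0
```

The right lever is at its stop: the force climbed to 14 N at the expected position. I back off and go to the middle lever.

Emit:
{"api": "servo_tool", "payload": {"plan": [[0,[-2.5,0,0],[0,1.5,0]],[0,[-3.5,0,0],[0,0,0]],[0,[-3.5,0,0],[0,0,0]],[0,[-2.8,0,0],[0,0,0]],[0,[0,0,0],[0,0,0]],[0,[0,-2.5,0],[0,0,0]],[0,[0,-3,0],[0,0,0]],[0,[0,-2,0],[0,0,0]],[0,[0,0,0],[0,0,0]]]}}

```text
time_s: 4.93
tool_pos: [0.4656, 0.046, 0.1426]
tool_rot: [179.9, -1.2, -12.6]
force: [-0.1, 0.2, 0.2]
grip_width: 0.0005
```

```bash
python3 -c "
from h import *
to(-.09,.05,.145)"
```

```text
t 4.93 bank pos mm [-87.   41.6 142.6] F bank [-0.2  0.1  0.2] shift [-0.3  -0.84 -0.25] turn [ 0.1 -1.2 -0.2] w 0.0 q7 -112.0
```

Emit:
{"api": "servo_tool", "payload": {"plan": [[0,[0,-0.7,-0.2],[0,-1.2,0]],[0,[0.6,-0.2,0],[0,0,0]],[0,[0.6,0,0],[0,0,0]],[0,[0.6,0,0],[0,0,0]],[0,[0.6,0,0],[0,0,0]]]}}

```text
time_s: 5.35
tool_pos: [0.4923, 0.0507, 0.1469]
tool_rot: [179.9, 0.1, -12.5]
force: [-17.0, 6.5, 13.7]
grip_width: 0.0006
```

```bash
python3 -c "
from h import *
to(.022,.05,.145)"
```

```text
t 5.35 bank pos mm [-61.9  51.9 146.9] F bank [-18.    2.7  13.7] shift [8.39 0.19 0.17] turn [ 0.1  0.1 -0. ] w 0.001 q7 -115.0
```

The middle lever is blocked (18 N at x = -62 mm). I leave it and go to the left lever.

Emit:
{"api": "servo_tool", "payload": {"plan": [[0,[-2,0,0],[0,0,0]],[0,[-1.2,0,0],[0,0,0]],[0,[0,-2,0],[0,0,0]],[0,[0,-3,0],[0,0,0]],[0,[0,-2.5,0],[0,0,0]],[0,[0,0,0],[0,0,0]]]}}

```text
time_s: 5.85
tool_pos: [0.4847, 0.1225, 0.1457]
tool_rot: [179.9, -0.3, -13.4]
force: [0.6, 1.0, 0.3]
grip_width: 0.0002
```

```bash
python3 -c "
from h import *
to(-.09,.13,.145)"
```

```text
t 5.85 bank pos mm [-84.8 120.5 145.7] F bank [0.4 1.2 0.3] shift [-0.54 -0.95  0.06] turn [ 0.1 -0.3 -0.9] w 0.0 q7 -125.0
```

Emit:
{"api": "servo_tool", "payload": {"plan": [[0,[0,-0.8,0],[0,0,-0.9]],[0,[0.6,-0.2,0],[0,0,0]],[0,[0.6,0,0],[0,0,0]],[0,[0.6,0,0],[0,0,0]],[0,[0.6,0,0],[0,0,0]]]}}

```text
time_s: 6.27
tool_pos: [0.5123, 0.1258, 0.1453]
tool_rot: [179.9, -0.1, -12.4]
force: [-2.7, 1.5, 3.1]
grip_width: 0.0003
```

```bash
python3 -c "
from h import *
to(.022,.13,.145)"
```

```text
t 6.27 bank pos mm [-58.5 129.7 145.3] F bank [-3.   0.9  3.1] shift [ 8.05 -0.04  0.05] turn [ 0.1 -0.1 -0. ] w 0.0 q7 -126.0
```

The left lever is free (3 N at x = -58 mm). I push it over.

Emit:
{"api": "servo_tool", "payload": {"plan": [[0,[0.8,0,0],[0,0,0]],[0,[0.8,0,0],[0,0,0]],[0,[0.8,0,0],[0,0,0]],[0,[0.8,0,0],[0,0,0]],[0,[0.8,0,0],[0,0,0]],[0,[0.8,0,0],[0,0,0]],[0,[0.6,0,0],[0,0,0]]]}}

```text
time_s: 6.85
tool_pos: [0.5716, 0.1101, 0.1446]
tool_rot: [179.8, -0.1, -12.7]
force: [-2.5, 1.7, -0.4]
grip_width: 0.0004
```

```bash
python3 -c "
from h import *
to(.025,.13,.145)"
```

```text
t 6.85 bank pos mm [  2.7 127.  144.6] F bank [-2.8  1.2 -0.4] shift [ 2.23 -0.31 -0.03] turn [ 0.2 -0.1 -0.3] w 0.0 q7 -127.0
```

Emit:
{"api": "servo_tool", "payload": {"plan": [[0,[0.6,-0.1,0],[0,0,0]],[0,[0.6,-0.1,0],[0,0,0]],[0,[0.5,0,0],[0,0,0]],[0,[0.5,0,0],[0,0,0]],[0,[0.5,0,0],[0,0,0]]]}}

```text
time_s: 7.27
tool_pos: [0.5948, 0.1052, 0.1405]
tool_rot: [179.5, 0.8, -12.7]
force: [-12.7, 1.6, 5.8]
grip_width: 0.0002
```

```bash
python3 -c "
from h import *
to(-.1,.05,.145)"
```

```text
t 7.27 bank pos mm [ 26.4 127.3 140.5] F bank [-12.7  -1.2   5.8] shift [-12.61   7.78  -0.21] turn [ 0.5  0.8 -0.3] w 0.0 q7 -127.0
```

The left lever is at its stop (13 N). Back to the middle one.

Emit:
{"api": "servo_tool", "payload": {"plan": [[0,[-2.5,0,0],[0.5,0.8,0]],[0,[-3.5,0,0],[0,0,0]],[0,[-3.5,0,0],[0,0,0]],[0,[-2.5,0,0],[0,0,0]],[0,[0,0,0],[0,0,0]],[0,[0,2.5,0],[0,0,0]],[0,[0,3,0],[0,0,0]],[0,[0,2,0],[0,0,0]],[0,[0,0,0],[0,0,0]]]}}

```text
time_s: 8.02
tool_pos: [0.4683, 0.0535, 0.1416]
tool_rot: [-179.9, -1.2, -12.5]
force: [-0.0, -0.1, 0.2]
grip_width: 0.0008
```

```bash
python3 -c "
from h import *
to(-.06,.05,.145)"
```

```text
t 8.02 bank pos mm [-86.   49.5 141.6] F bank [-0.  -0.1  0.2] shift [ 2.6  -0.05 -0.28] turn [-0.1 -1.2 -0.1] w 0.001 q7 -113.0
```

Emit:
{"api": "servo_tool", "payload": {"plan": [[0,[0.5,0,-0.3],[0,-1.2,0]],[0,[0.6,0,0],[0,0,0]],[0,[0.6,0,0],[0,0,0]],[0,[0.6,0,0],[0,0,0]],[0,[0.4,0,0],[0,0,0]]]}}

```text
time_s: 8.43
tool_pos: [0.4996, 0.0461, 0.1472]
tool_rot: [-180.0, -0.3, -12.7]
force: [-2.9, 0.9, 1.9]
grip_width: 0.0006
```

```bash
python3 -c "
from h import *
to(.022,.05,.145)"
```

```text
t 8.43 bank pos mm [-53.9  49.1 147.2] F bank [-3.   0.3  1.9] shift [ 7.58 -0.13  0.26] turn [ 0.  -0.3 -0.2] w 0.001 q7 -115.0
```

The middle lever now yields.

Emit:
{"api": "servo_tool", "payload": {"plan": [[0,[0.8,0,0.2],[0,0,0]],[0,[0.8,0,0],[0,0,0]],[0,[0.8,0,0],[0,0,0]],[0,[0.8,0,0],[0,0,0]],[0,[0.8,0,0],[0,0,0]],[0,[0.7,0,0],[0,0,0]],[0,[0.5,0,0],[0,0,0]]]}}

```text
time_s: 9.02
tool_pos: [0.5552, 0.0366, 0.1439]
tool_rot: [-179.9, -0.1, -12.4]
force: [-1.7, 1.1, 0.5]
grip_width: -0.0
```

```bash
python3 -c "
from h import *
to(.025,.05,.145)"
```

```text
t 9.02 bank pos mm [  2.5  51.8 143.9] F bank [-2.   0.7  0.5] shift [ 2.25  0.18 -0.1 ] turn [-0.1 -0.1 -0. ] w -0.0 q7 -117.0
```

Emit:
{"api": "servo_tool", "payload": {"plan": [[0,[0.6,0.1,0],[0,0,0]],[0,[0.6,0.1,0],[0,0,0]],[0,[0.5,0,0],[0,0,0]],[0,[0.5,0,0],[0,0,0]],[0,[0.5,0,0],[0,0,0]]]}}

```text
time_s: 9.43
tool_pos: [0.5784, 0.0304, 0.1407]
tool_rot: [-179.9, 0.7, -12.4]
force: [-12.2, 3.1, 4.6]
grip_width: 0.0004
```

```bash
python3 -c "
from h import *
to(-.1,.05,.28)"
```

```text
t 9.43 bank pos mm [ 26.5  50.6 140.7] F bank [-12.6   0.4   4.6] shift [-12.81   0.02 -13.79] turn [-0.1  0.7  0.1] w 0.0 q7 -118.0
```

The middle lever is at its stop too (13 N). I retreat upwards, then check the picture and locate the bottle before going to the bolt.

Emit:
{"api": "servo_tool", "payload": {"plan": [[0,[-2.5,0,0],[0,0.7,0]],[0,[-3,0,0],[0,0,0]],[0,[-2.5,0,-2],[0,0,0]],[0,[0,0,-3.5],[0,0,0]],[0,[0,0,-3.5],[0,0,0]],[0,[0,0,-3.5],[0,0,0]],[0,[0,0,0],[0,0,0]]]}}

```text
time_s: 10.02
tool_pos: [0.5011, 0.0415, 0.2674]
tool_rot: [179.9, -0.3, -12.6]
force: [0.7, 0.1, -0.4]
grip_width: 0.0002
```

Run:
```python
from h import *
to(-.012,-.225,.28)
t=np.load('top0.npy',allow_pickle=True).item(); s=np.load('side0.npy',allow_pickle=True).item()
b=lambda p:((np.array([(p[:2]-C)@XB,(p[:2]-C)@YB]))*1000).round()
for c,box in((t,(160,190,440,470)),(s,(130,150,330,360))):
    h=cv2.cvtColor(c['image'],cv2.COLOR_BGR2HSV)[box[0]:box[1],box[2]:box[3]]
    n,l,st,ce=cv2.connectedComponentsWithStats(cv2.inRange(h,(5,150,100),(18,255,255))); i=1+np.argmax(st[1:,4]); uv=ce[i]+[box[2],box[0]]
    print('cap',uv,cast(c,[uv],.192)[0],b(cast(c,[uv],.192)[0]))
c=env.read_camera('side'); x=c['image'][140:280,220:400]; cv2.imwrite('pics/side1.png',cv2.resize(x,None,fx=4,fy=4,interpolation=cv2.INTER_CUBIC))
```

```text
t 10.02 bank pos mm [-51.4  44.9 267.4] F bank [ 0.7  0.2 -0.4] shift [ 4.03 26.98 -1.19] turn [ 0.1 -0.3 -0.2] w 0.0 q7 -111.0
cap [455.21153846 175.34615385] [ 0.58744972 -0.34546381  0.192     ] [ 116. -314.]
cap [343.42857143 139.08163265] [ 0.58542629 -0.34430628  0.192     ] [ 114. -314.]
```

View pics/side1.png

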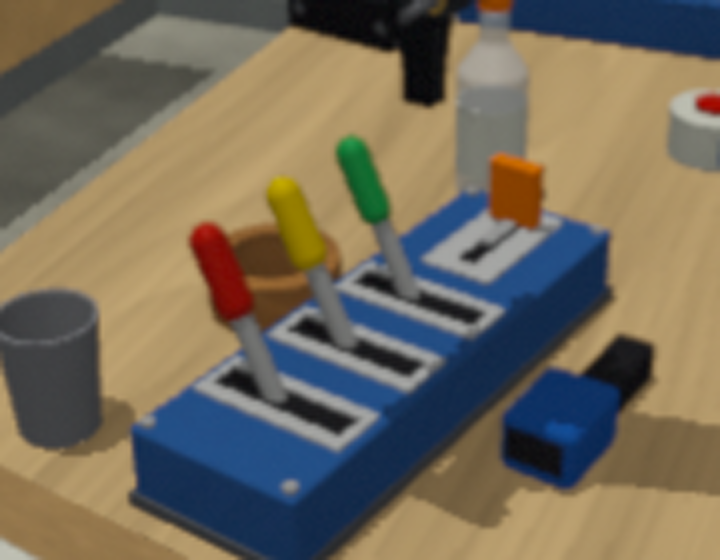

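The crop shows the red, yellow and green levers all leaning away, with tops at (207,232), (285,188) and (352,147). The orange paddle at (515,190) is still drawn back. The bottle is at bank (115,-314) mm, so the gripper body stays about 55 mm clear of it. Now to the right of the bolt.

Emit:
{"api": "servo_tool", "payload": {"plan": [[0,[0.6,3.8,-0.3],[0,0,0]],[0,[0.6,3.8,-0.2],[0,0,0]],[0,[0.6,3.8,0],[0,0,0]],[0,[0.6,3.8,0],[0,0,0]],[0,[0.6,3.8,0],[0,0,0]],[0,[0.6,3.8,0],[0,0,0]],[0,[0.4,3,0],[0,0,0]],[0,[0,1,0],[0,0,0]],[0,[0,0,0],[0,0,0]]]}}

```text
time_s: 10.82
tool_pos: [0.4838, -0.2469, 0.269]
tool_rot: [179.3, -0.8, -12.5]
force: [0.2, -0.1, 0.1]
grip_width: 0.0005
```

```bash
python3 -c "
from h import *
to(-.012,-.23,.108)"
```

```text
t 10.82 bank pos mm [  -6.2 -240.4  269. ] F bank [ 0.2 -0.1  0.1] shift [-0.81 -1.25 16.07] turn [ 0.7 -0.8 -0. ] w 0.001 q7 -81.0
```

Emit:
{"api": "servo_tool", "payload": {"plan": [[0,[-0.5,-0.5,3],[0.7,-0.8,0]],[0,[0,-0.4,3.5],[0,0,0]],[0,[0,0,3.5],[0,0,0]],[0,[0,0,3],[0,0,0]],[0,[0,0,1.5],[0,0,0]],[0,[0,0,0],[0,0,0]]]}}

```text
time_s: 11.32
tool_pos: [0.4852, -0.2331, 0.1184]
tool_rot: [179.9, -0.4, -12.2]
force: [-0.4, -0.2, -0.5]
grip_width: 0.0004
```

```bash
python3 -c "
from h import *
to(-.012,-.193,.108)"
```

```text
t 11.32 bank pos mm [  -7.8 -226.7  118.4] F bank [-0.3 -0.2 -0.5] shift [-0.42 -3.37  1.03] turn [ 0.1 -0.4  0.2] w 0.0 q7 -84.0
```

Emit:
{"api": "servo_tool", "payload": {"plan": [[0,[-0.3,-0.8,0.6],[0,0,0]],[0,[-0.1,-0.8,0.5],[0,0,0]],[0,[0,-0.7,0],[0,0,0]],[0,[0,-0.5,0],[0,0,0]],[0,[0,-0.4,0],[0,0,0]]]}}

```text
time_s: 11.73
tool_pos: [0.4911, -0.1948, 0.1092]
tool_rot: [179.9, -0.6, -11.9]
force: [-0.7, -0.0, 1.2]
grip_width: 0.0004
```

```bash
python3 -c "
from h import *
to(-.012,-.14,.108)"
```

```text
t 11.73 bank pos mm [ -10.3 -188.   109.2] F bank [-0.7 -0.2  1.2] shift [-0.13 -4.8   0.11] turn [ 0.1 -0.6  0.5] w 0.0 q7 -88.0
```

Emit:
{"api": "servo_tool", "payload": {"plan": [[0,[0,-0.4,0],[0,0,0]],[0,[0,-0.4,0],[0,0,0]],[0,[0,-0.4,0],[0,0,0]]]}}

```text
time_s: 11.98
tool_pos: [0.4944, -0.184, 0.1111]
tool_rot: [179.6, -0.8, -11.9]
force: [-0.9, -3.1, -1.5]
grip_width: 0.0004
```

```bash
python3 -c "
from h import *
to(-.012,-.14,.108)"
```

```text
t 11.98 bank pos mm [  -9.4 -176.7  111.1] F bank [-0.3 -3.2 -1.5] shift [-0.23 -3.68  0.28] turn [ 0.4 -0.8  0.5] w 0.0 q7 -90.0
```

Emit:
{"api": "servo_tool", "payload": {"plan": [[0,[0,-0.4,0.2],[0.4,-0.6,0]],[0,[0,-0.4,0.1],[0,0,0]],[0,[0,-0.4,0],[0,0,0]]]}}

```text
time_s: 12.23
tool_pos: [0.4972, -0.1745, 0.1094]
tool_rot: [179.8, -0.3, -12.1]
force: [-1.5, -3.2, -0.9]
grip_width: 0.0003
```

```bash
python3 -c "
from h import *
to(-.012,-.13,.108)"
```

```text
t 12.23 bank pos mm [  -8.7 -166.9  109.4] F bank [-0.8 -3.4 -0.9] shift [-0.31 -3.69  0.13] turn [ 0.2 -0.3  0.3] w 0.0 q7 -91.0
```

The bolt is free (flat 3.4 N). I keep sliding it.

Emit:
{"api": "servo_tool", "payload": {"plan": [[0,[0,-0.5,0.1],[0,0,0]],[0,[0,-0.5,0],[0,0,0]],[0,[0,-0.5,0],[0,0,0]],[0,[0,-0.5,0],[0,0,0]],[0,[0,-0.5,0],[0,0,0]],[0,[0,-0.4,0],[0,0,0]]]}}

```text
time_s: 12.73
tool_pos: [0.5041, -0.1445, 0.1085]
tool_rot: [179.8, -0.3, -12.2]
force: [-0.6, -3.3, 1.6]
grip_width: 0.0004
```

```bash
python3 -c "
from h import *
to(-.012,-.125,.108)"
```

```text
t 12.73 bank pos mm [  -8.4 -136.1  108.5] F bank [ 0.1 -3.4  1.6] shift [-0.36 -1.11  0.04] turn [ 0.2 -0.3  0.2] w 0.0 q7 -95.0
```

Emit:
{"api": "servo_tool", "payload": {"plan": [[0,[0,-0.4,0],[0,0,0]],[0,[0,-0.3,0],[0,0,0]],[0,[0,-0.3,0],[0,0,0]]]}}

```text
time_s: 12.98
tool_pos: [0.5067, -0.1328, 0.1085]
tool_rot: [179.8, -0.3, -12.2]
force: [-1.2, -2.8, 0.3]
grip_width: -0.0001
```

```bash
python3 -c "
from h import *
to(-.012,-.125,.108)"
```

```text
t 12.98 bank pos mm [  -8.4 -124.2  108.5] F bank [-0.6 -3.   0.3] shift [-0.37  0.08  0.05] turn [ 0.2 -0.3  0.3] w -0.0 q7 -96.0
```

Emit:
{"api": "servo_tool", "payload": {"plan": [[0,[0,-0.3,0],[0,0,0]],[0,[0,-0.3,0],[0,0,0]]]}}

```text
time_s: 13.15
tool_pos: [0.5071, -0.1309, 0.1086]
tool_rot: [179.4, -0.3, -12.2]
force: [-2.8, -11.1, 0.4]
grip_width: 0.0004
```

```bash
python3 -c "
from h import *
to(-.012,-.125,.108)"
```

```text
t 13.15 bank pos mm [  -8.4 -122.2  108.6] F bank [ -0.4 -11.4   0.4] shift [-0.36  0.28  0.06] turn [ 0.6 -0.3  0.2] w 0.0 q7 -97.0
```

The bolt is against its stop: 11 N after about 60 mm of travel. I withdraw to the right and up, then check.

Emit:
{"api": "servo_tool", "payload": {"plan": [[0,[0,1.5,0],[0,0,0]],[0,[0,2.5,0],[0,0,0]],[0,[0,2.5,-1],[0,0,0]],[0,[0,1,-3],[0,0,0]],[0,[0,0,-3.5],[0,0,0]],[0,[0,0,-3.5],[0,0,0]],[0,[0,3,-3],[0,0,0]],[0,[0,3,0],[0,0,0]],[0,[0,3,0],[0,0,0]],[0,[0,2,0],[0,0,0]],[0,[0,0,0],[0,0,0]],[0,[0,0,0],[0,0,0]]]}}

```text
time_s: 14.15
tool_pos: [0.4744, -0.2986, 0.2532]
tool_rot: [-179.3, -0.5, -11.2]
force: [0.8, 0.4, 0.3]
grip_width: 0.0006
```

Run:
```python
from h import *
to(0,0,.3)
b=lambda p:(np.array([(p[:2]-C)@XB,(p[:2]-C)@YB])*1000).round()
t=env.read_camera('top'); s=env.read_camera('side')
for n,lo,hi in(('red',(0,150,60),(6,255,255)),('yel',(22,150,60),(32,255,255)),('grn',(50,120,40),(85,255,255)),('org',(7,170,100),(18,255,255))):
  for c,box,nm in((t,(165,225,265,400),'top'),(s,(165,225,255,365),'side')):
    h=cv2.cvtColor(c['image'],cv2.COLOR_BGR2HSV); k=cv2.inRange(h,lo,hi); w=np.zeros_like(k); w[box[0]:box[1],box[2]:box[3]]=1; k*=w
    nn,l,st,ce=cv2.connectedComponentsWithStats(k)
    if nn<2: print(n,nm,'none'); continue
    i=1+np.argmax(st[1:,4]); ht=.105 if n=='org' else .158
    print(n,nm,st[i,4],ce[i].round(1),'bank mm',b(cast(c,[ce[i]],ht)[0]))
a=cv2.resize(t['image'][110:270,150:510],(800,356)); cv2.imwrite('pics/top2.png',a)
cv2.imwrite('pics/side2.png',cv2.resize(s['image'][120:280,200:440],(800,533),interpolation=cv2.INTER_CUBIC))
```

```text
t 14.15 bank pos mm [  -4.3 -293.   253.2] F bank [0.7 0.6 0.3] shift [  1.12 -29.34  -4.3 ] turn [-0.7 -0.5  1.3] w 0.001 q7 -74.0
red top 99 [280.5 170.6] bank mm [ 43. 132.]
red side 204 [275.  207.6] bank mm [ 41. 144.]
yel top 152 [310.5 173.8] bank mm [50. 53.]
yel side 205 [293.4 195.3] bank mm [43. 64.]
grn top 49 [341.2 174.4] bank mm [ 65. -26.]
grn side 154 [310.2 184.4] bank mm [ 43. -15.]
org top 67 [365.2 205.7] bank mm [   4. -107.]
org side 203 [338.7 194.4] bank mm [ -7. -93.]
```

View pics/top2.png

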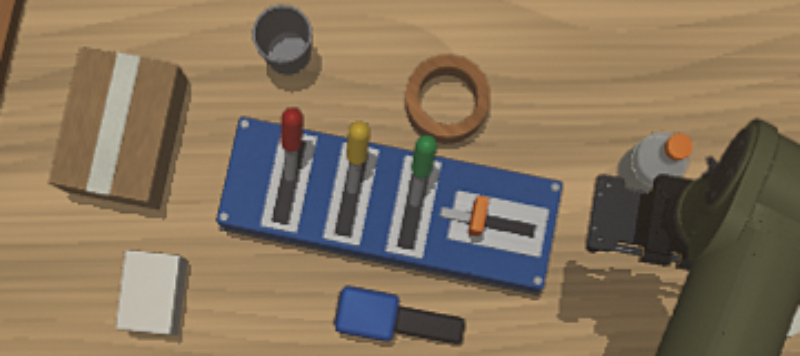

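View pics/side2.png

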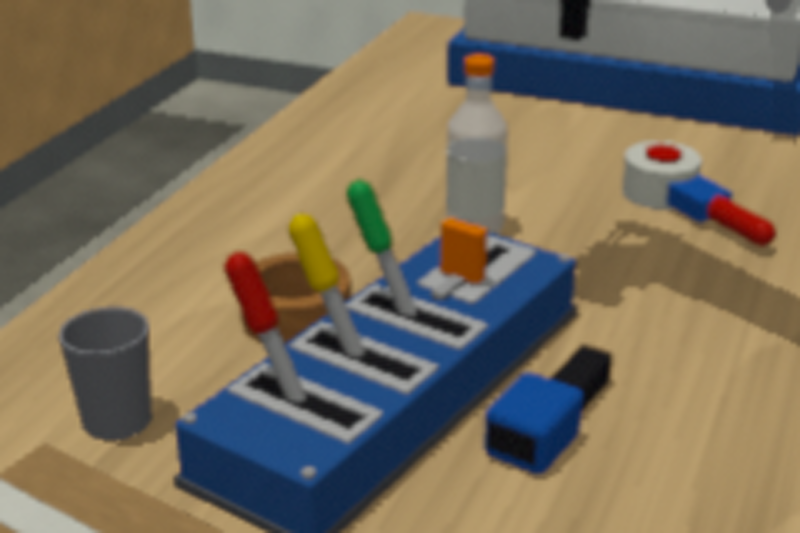

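The top view shows all three levers leaning away: red (290,128), yellow (357,142), green (424,155). The bolt is home at (480,215) and the bystanders are in place. The side view agrees. The paddle moved 61–64 mm. The grip centroids moved 95–98 mm, against 98 mm expected for 0.9 rad with the centroid about 112 mm from the axis. The arm is clear, so I hand in.

```bash
python3 -c "
from h import *
o=env.get_obs(); print(o['time_s'],np.abs(o['joint_velocities']).max(),o['force']); env.sign_off()"
```

```text
14.25 0.7190625393952708 [-0.74517686 -0.11963999 -0.29981356]
the job is handed in; nothing more can be done
```

All three levers are thrown fully over and the bolt is home. I handed the job in at 14.3 s of the 72 s allowed; no verdict was reported.

- **Order found:** right lever first, then left, then middle. The middle lever was blocked on the first try (about 18 N), so I left it and came back after the left one.
- **Forces:** free levers took about 2–4 N, and I pressed each to 13–14 N (along the push) at its end stop. The bolt slid at about 3.4 N and stopped at 11 N. The highest reading at a lever was about 23 N in all, against the 45 N limit.
- **Levers, last pictures:** all three lean away. In the side view the grips moved 95–98 mm, where about 98 mm is expected for 0.9 rad. Red was the lowest, which works out to about 0.88 rad.
- **Levers, where the views disagree:** the top view's grip positions scatter more (43–65 mm), because its colour patches are small. I relied on the side view and the felt stops.
- **Bolt:** the pictures show 61–64 mm of travel, against the 60 mm nominal.
- **Bystanders:** in the final pictures those in view look unmoved and upright, judged by eye only. The arm ended clear of everything.

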